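# Stick check of a returned camera remote in the check nest

### The arm

A 7-joint arm with a two-finger parallel gripper is mounted at the origin on the work surface. World frame = base frame: x ahead of the robot, y to its left, z up, the work surface at z = 0. Lengths are in mm, angles in rad, forces in N, time in s.
With the tool pointing down it reaches from about 425 to 825 mm from the base axis. Payload 3.6 kg.
Tool frame: the origin (TCP) lies on the centre line of the jaws, within the pads' length; the fingertips stand 25 mm ahead of it and the grasp point (between the pads) lies 6 mm ahead of it (env.tip_extent is the distance from the TCP to the fingertips, in mm); z points along the fingers, y is the direction in which the jaws open and shut (so a half turn about z gives the same grasp; the last joint's range is limited). The gripper opens to 93 mm and grips with 3 to 60 N. Pads are 15 mm wide; open, the fingers measure 128 mm over their backs; the gripper's body (75 mm by 188 mm) begins 65 mm behind the grasp point.
Start: joints at [-1.179, 0.615, -0.013, 1.423, 0.008, 1.103, -0.04], TCP at [264.297, 593.81, 243.64] pointing down, gripper open.
Joint ranges: [-3.12, 3.12], [-0.3, 2.06], [-1.34, 1.32], [0.26, 2.42], [-1.36, 4.5], [0.01, 1.98], [-2.84, 2.84]. Speed limits (rad/s): [2.79, 2.79, 3.14, 3.14, 3.14, 3.14, 3.14].

### API

Orientations are given as [roll, pitch, yaw] about the fixed x, y, z axes, in that order (R = Rz(yaw) Ry(pitch) Rx(roll)).
In Python, from cell import sensors, capture, hand_in, env gives the robot as it stands.
- The arm moves only by the tool arm_command, never from a script. Its argument "deltas" is a list that holds one entry, the list of rows, each a list of 4 numbers: the shift along the tool's x, y, z in mm, then the turn about the tool's z in rad. In form: [[[dx, dy, dz, turn], ...]]. A call has 1 to 5 rows; each row is the pose to reach, as a shift and turn from the pose commanded when the call began, along the tool's axes at that moment; what a row does not reach only later rows make up. A row lasts 1/10 s, in which the tool goes at most 50 mm and 8.59 degrees, less where a joint would pass 70% of its speed; a pose out of reach is approached as far as the arm can. A call with a gripper value outside its range is refused whole. "jaw" is the opening, from 0 (shut) to 1 (fully open), set as the call begins (left out, the last holds). The fingers move at their own pace and stop on an object; "force" is the grip in N (left out, the last holds). Time passes only in rows, so rows that repeat a pose let the fingers close. It gives the time, the measured TCP pose, the force and the opening at its end, in the units of the state.
- sensors.state(): the state, without advancing time (a new reading comes with each control period).
- capture(name): name is "scene" or "top" or "wrist"; returns a dict with "color" (420x560x3 uint8, red, green, blue), "fx", "fy", "cx", "cy" (pixels), "T" (4x4, takes a point from camera to world coordinates). Camera axes: x right, y down, z forward; pixel columns grow to the right and rows downward; lengths in mm; the calibration is good to about 2 mm. A picture is of the moment at which its call begins. There is no depth.
- hand_in(): hands the job in, once; it reports no verdict.
The state is a dict: "t": time; "joint_positions": joint angles; "dq": joint speeds; "effort": joint torques, N m; "ee_pos": TCP position; "ee_rot": TCP orientation; "wrist_force": force on the tool from outside, world axes, zero at the start; "ft_torque": the same for the moment, N m; "opening": opening from 0.0 (shut) to 1.0 (fully open).
Only numpy, scipy, OpenCV 4.12 (cv2) and the standard library are available. Lean on these libraries where they do the work, as an engineer would, in place of code of your own. Each camera call takes 0.05 s, during which the arm holds its last target. There are 200 camera calls.

### The job

Take the hand-held camera remote out of the wooden rack, lay it face up in the check nest with its antenna through the gap at the end away from the clamp, and swing the toggle clamp over centre onto it. Then push the remote's stick straight towards the antenna, nearly as far as it goes, hold it there for a good second and let it spring back. Last, swing the clamp fully open again and leave the remote lying in the nest; do not drop it on the way, and leave the other things where they are.

Things in the scene. Friction and masses are not known exactly. Their poses are not given: they have to be found in the camera images.
- remote_mid (a point): Centre of the hand-held camera remote's case: loose grey plastic box with a darker face of about 240 g, 140 mm long (x), 54 wide (y), 26 thick (z). x points out of the antenna end, z out of the face. Starts standing on its long edge in one of the rack's two nearer slots: y up, z level and away from the robot, x to the robot's left. Standing free on its edge, it tips over onto its back once it leans back more than 28 degrees.
- remote: The same remote, frame as remote_mid. A stub antenna 10 mm across sticks out 19 mm from the middle of the +x end. On the face, at x = +34 mm, stands the thumb stick, its top 25 mm above the face (bezel 32 mm across); the rest of the face is flat, display and buttons flush. Centre of mass within 3 mm of the middle.
- rack: Slotted wooden rack, fixed: board 240 x 130 x 12 mm, origin under its middle. Three slots run along its y at x = -75, 0, +75 mm, each 30 mm wide between rails that rise to 26 mm above the bench; slot floors are 12 mm above the bench. The remote and a pair of sunglasses stand in the first two slots, in either order; other sunglasses in the third.
- nest_seat (a point): Check nest, fixed: where the remote's centre lies when seated, with the remote's axes then (z up, x away from the clamp). 25 mm above the bench, 13 mm above the nest's aluminium plate, which is 110 mm wide and reaches 90 mm ahead (x) and 230 mm behind. Four black corner locators, up to 19 mm above the plate with flared lips, leave about 2 mm clearance all round.
- nest_gap (a point): Middle of the gap (39 mm wide) between the two end locators at the nest's end away from the clamp, through which the antenna passes; 79 mm ahead of nest_seat, at its height and with its axes. Along the nest's long sides the locators stand only more than 47 mm ahead of or behind nest_seat: between them the sides are free for fingers.
- handle_pivot (a point): Pivot of the toggle clamp's handle: on the nest's centre line, 152.5 mm behind nest_seat (its x = -152.5 mm), 57.5 mm above the bench; the hinge axis is the nest's y. Axes as nest_seat.
- handle_grip (a point): Middle of the black cross-bar of the clamp's T-handle: bar 14 mm across, 84 mm long along y (the hinge axis), 95 mm from the pivot. z runs along the stem from the pivot to the bar; the stem, 10 mm across, joins the bar at its middle, so either half of the bar, about 24 mm to the side of this point, is free to be held from above.
- clamp_handle (a joint): Handle angle, rad: 0 = open, handle leaning back from the remote 1.25 rad (72 degrees) off upright, clamp arm raised; 1.35 = closed, handle at its stop leaning 0.1 rad forward, arm level. Dead centre is at 1.26. It takes up to about 4 N at the bar; let go past centre it stays shut by itself, short of it it springs back; below 0.2 it stays open.
- clamp_pad: Rubber foot, 16 mm across, of the sprung spindle at the clamp arm's end; origin at the middle of its underside. Clamp closed: it presses with about 5 N on the remote's face, 48 mm behind the middle, giving way 1 to 2 mm. Clamp open: the arm is raised 70 degrees, clear of the remote's place, reaching 150 mm above the bench.
- stick_cap (a point): Middle of the cap of the remote's thumb stick: cap 18 mm across, 10 mm tall, on an 8 mm shaft; 21 mm above the face when upright and 23 mm from the stick's pivot. z runs up the stick.
- stick_fwd (a joint): Tilt of the stick towards the antenna, rad: 0 centred by its spring, stop at 0.42 (cap moved about 9 mm), negative the other way. About 2 N at the cap holds it at the stop.
- stick_side (a joint): Tilt of the stick sideways, rad: 0 centred, positive towards the remote's -y, stops at +-0.42, same spring.
- shades: Bystander: dark folded sunglasses standing in the rack, to be left alone. Origin: middle of its underside.
- shades_back: Bystander: brown folded sunglasses standing in the rack's far slot, to be left alone. Origin: middle of its underside.
- bottle: Bystander: aluminium bottle with black screw lid, 72 mm across, 218 mm tall, standing, to be left alone. Origin: middle of its underside.
- headlamp: Bystander: black plastic headlamp unit, 78 x 46 x 46 mm, to be left alone. Origin: middle of its underside.
- dog_toy: Bystander: green hard silicone dog bone, 130 x 66 x 38 mm, to be left alone. Origin: middle of its underside.
- padlock: Bystander: steel padlock lying flat, 67 x 40 x 18 mm, to be left alone. Origin: middle of its underside.
- carabiner: Bystander: steel carabiner lying flat, 86 x 46 x 10 mm, to be left alone. Origin: middle of its underside.
Mind the look-alikes: they are no part of the job. Leave any yellow look-alike of the remote alone.

How it is judged:
By the outcome, as a careful person would: the job done as asked, in the order asked, and still so for the second after the job is handed in, with the robot touching nothing.
It also fails if it takes over 72 s, if anything falls off the work surface, if the arm or the gripper's body presses on something with over 40 N, if the wrist force passes 120 N, or if a joint passes its speed limit or range.

## Working session

There is one attempt and no reset: what is moved stays moved. The work goes in short steps, Python scripts to look and compute and a tool call to move; the robot and the scene stay as the last step left them, time stands still between calls to the robot, and variables do not carry over. Pictures are saved under pics/ and viewed, about 8 in all and at most 12, crops included, and the job is handed in when it is done.

Besides the shell and the picture viewer there is one more tool, called after "Emit:" as name(argument=value, ...) on one line, values as JSON. arm_command: Moves the arm, as the interface text tells. Its arguments: {"type":"object","properties":{"deltas":{"type":"array"},"jaw":{"type":"number"},"force":{"type":"number"}},"required":["deltas"]}

```bash
ls; mkdir -p pics; cat > h.py <<'E'
import cv2,numpy as np
from cell import sensors,capture,hand_in,env
from scipy.spatial.transform import Rotation as R
def save(n,f,crop=None,s=1):
    c=capture(n); np.savez('pics/'+f+'.npz',**{k:c[k] for k in c}); im=c['color'][:,:,::-1]
    if crop: im=im[crop[1]:crop[3],crop[0]:crop[2]]
    if s!=1: im=cv2.resize(im,None,fx=s,fy=s,interpolation=cv2.INTER_CUBIC)
    cv2.imwrite('pics/'+f+'.png',im); return c
def px(c,u,v,z):
    T=c['T']; d=T[:3,:3]@np.array([(u-c['cx'])/c['fx'],(v-c['cy'])/c['fy'],1]); o=T[:3,3]
    return o+d*(z-o[2])/d[2]
def proj(c,p):
    q=np.linalg.inv(c['T'])@np.append(p,1); return c['fx']*q[0]/q[2]+c['cx'],c['fy']*q[1]/q[2]+c['cy']
E
python3 - <<'E'
from h import *
a=save('scene','s0');b=save('top','t0')
for c in(a,b): print(c['fx'],c['cx'],c['cy'],c['T'].round(2).tolist())
cv2.imwrite('pics/t0b.png',cv2.resize(cv2.imread('pics/t0.png'),(800,600),interpolation=cv2.INTER_CUBIC))
cv2.imwrite('pics/s0b.png',cv2.resize(cv2.imread('pics/s0.png'),(800,600),interpolation=cv2.INTER_CUBIC))
print(sensors.state(),env.tip_extent)
E
```

```text
pics
426.4071830228489 284.22347567913545 208.46376746635707 [[-0.79, 0.35, -0.5, 1121.34], [0.61, 0.45, -0.65, 818.21], [0.0, -0.82, -0.57, 791.22], [0.0, 0.0, 0.0, 1.0]]
422.72394388814473 274.9606621637221 207.26391760092932 [[0.02, -1.0, 0.09, 403.0], [-1.0, -0.02, 0.01, -7.39], [-0.01, -0.09, -1.0, 1108.37], [0.0, 0.0, 0.0, 1.0]]
{'t': 0.1, 'joint_positions': array([-1.17851808,  0.61582059, -0.01259753,  1.4247224 ,  0.00811324,
        1.1034316 , -0.04039184]), 'dq': array([ 0.00048815, -0.00159513, -0.00076018, -0.00413065,  0.00059055,
        0.00093635,  0.00064773]), 'effort': array([ 1.18217751e-03, -4.60047197e+01,  2.09980030e-01, -1.66245067e+01,
       -6.12125429e-02,  1.69363967e-02,  9.43356531e-05]), 'ee_pos': array([264.05265303, 593.22869368, 242.60365706]), 'ee_rot': array([-3.13926178e+00,  5.22086975e-05,  2.72287845e+00]), 'wrist_force': array([0.3168604 , 0.11419776, 0.43153587]), 'ft_torque': array([ 0.01050725,  0.00663675, -0.0048229 ]), 'opening': 1.0019381929061006} 25.0
```

View pics/t0b.png

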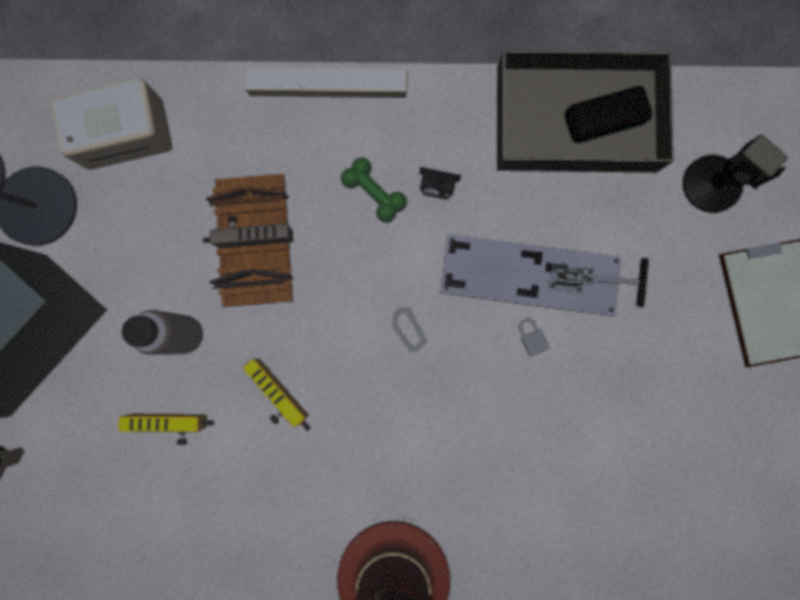

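View pics/s0b.png

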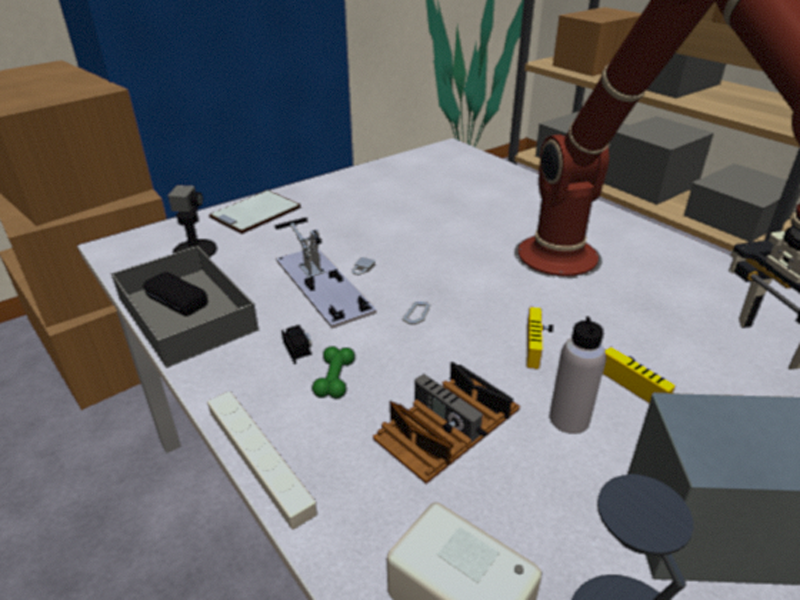

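The grey remote is in the rack's middle slot at about (250,235) in the enlarged top view. Dark shades stand in the near slot and brown shades in the far one. The look-alikes are two yellow remotes at (160,424) and (275,392), plus a black object in the tray at (608,113). Only the grey one fits the description: it is in the rack, with its antenna to the left. The nest is at about (530,275), with the clamp to the right and the handle open.

```bash
python3 - <<'E'
from h import *
im=cv2.imread('pics/t0.png')
a=cv2.resize(im[115:220,135:215],None,fx=5,fy=5,interpolation=cv2.INTER_CUBIC) # 400x525
cv2.imwrite('pics/c1.png',a)
b=cv2.resize(im[155:230,300:460],None,fx=5,fy=5,interpolation=cv2.INTER_CUBIC)
cv2.imwrite('pics/c2.png',b)
E
```

```text
(no output)
```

View pics/c1.png

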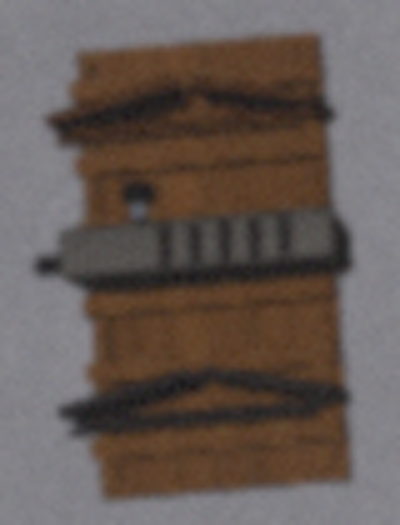

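View pics/c2.png

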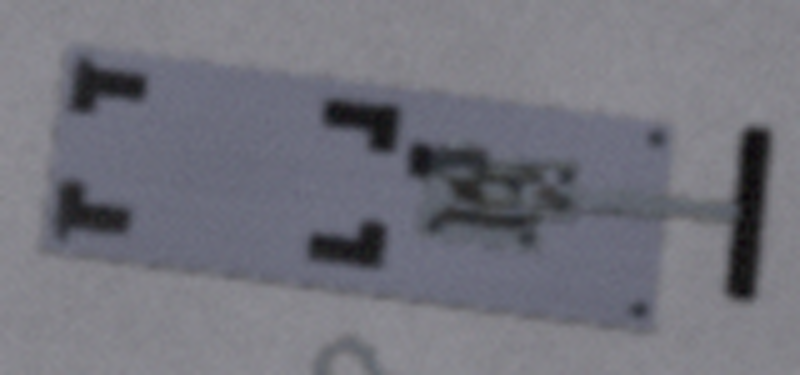

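Both crops confirm the layout. In c1 the remote's top face has corners of about (60,235), (330,208), (335,256) and (65,283), with the stick away from the robot and the antenna left. In c2 the plate's corners are about (68,47), (672,125), (655,330) and (40,250), and the bar runs from (757,130) to (741,297).

```bash
python3 - <<'E'
from h import *
c=dict(np.load('pics/t0.npz'))
f1=lambda u,v,z:px(c,135+(u+.5)/5-.5,115+(v+.5)/5-.5,z)
f2=lambda u,v,z:px(c,300+(u+.5)/5-.5,155+(v+.5)/5-.5,z)
P=[f1(*p,66) for p in [(60,235),(330,208),(335,256),(65,283)]]
print('remote',np.round(P,1).tolist(),np.mean(P,0).round(1))
d=P[0]+P[3]-P[1]-P[2];print('len',np.linalg.norm(d)/2,'yaw x-axis deg',np.degrees(np.arctan2(d[1],d[0])))
print('antenna tip',f1(38,265,39).round(1))
B=[f1(*p,12) for p in [(80,52),(320,37),(350,482),(105,497)]]
print('rack',np.round(B,1).tolist(),np.mean(B,0).round(1))
Q=[f2(*p,12) for p in [(68,47),(672,125),(655,330),(40,250)]]
d=Q[0]+Q[3]-Q[1]-Q[2];yaw=np.arctan2(d[1],d[0]);m=np.mean(Q,0)
print('plate',np.round(Q,1).tolist(),np.linalg.norm(d)/2,np.degrees(yaw))
ex=d/np.linalg.norm(d); seat=m+70*ex; print('seat',seat.round(1))
h=(f2(757,130,87.5)+f2(741,297,87.5))/2;bd=f2(757,130,87.5)-f2(741,297,87.5)
print('bar',h.round(1),np.linalg.norm(bd),np.degrees(np.arctan2(bd[1],bd[0])),'pred',(seat-242.6*ex).round(1))
# locator check at z=31: outer corners
L=[f2(*p,31) for p in [(80,62),(398,105),(383,267),(60,238)]];print('loc',np.round(L,1).tolist(),np.mean(L,0).round(1))
E
```

```text
remote [[603.9, 331.5, 66.0], [619.5, 196.1, 66.0], [595.2, 192.9, 66.0], [579.6, 327.9, 66.0]] [599.6 262.1  66. ]
len 136.11647750201922 yaw x-axis deg 96.59436809800121
antenna tip [593.3 351.   39. ]
rack [[713.0, 342.6, 12.0], [722.8, 215.0, 12.0], [486.0, 191.6, 12.0], [476.1, 319.5, 12.0]] [599.5 267.2  12. ]
plate [[614.1, -90.1, 12.0], [577.4, -404.9, 12.0], [470.3, -394.5, 12.0], [506.9, -76.5, 12.0]] 318.48789201827924 83.39143005796713
seat [ 550.3 -172.    12. ]
bar [ 522.9 -413.9   87.5] 81.86150784092106 -6.4803862451520065 pred [ 522.3 -413.    12. ]
loc [[602.7, -94.9, 31.0], [582.7, -258.2, 31.0], [499.1, -250.2, 31.0], [511.4, -85.5, 31.0]] [ 549.  -172.2   31. ]
```

```bash
cat >> h.py <<'E'
def go(*ts):
    "targets (x,y,z,yaw deg) -> tool-frame rows for successive calls"
    s=sensors.state(); p=s['ee_pos']; y=s['ee_rot'][2]
    print('t',round(s['t'],2),'at',p.round(1),round(np.degrees(y),1),'F',s['wrist_force'].round(1),'open',round(s['opening']*93,1))
    for t in ts:
        d=np.array(t[:3])-p; ty=np.radians(t[3]); tr=(y-ty+np.pi)%(2*np.pi)-np.pi
        print(t,'->',[round(v,1) for v in (np.cos(y)*d[0]+np.sin(y)*d[1],np.sin(y)*d[0]-np.cos(y)*d[1],-d[2])],round(tr,3))
        p=np.array(t[:3]);y=ty
E
python3 - <<'E'
from h import *
c=dict(np.load('pics/t0.npz'));print('bottle',px(c,99,231,218))
go((264,593,340,156),(430,428,340,125),(600,262,340,95),(600,262,240,95))
E
```

```text
bottle [424.47133571 376.73859744 218.        ]
t 0.1 at [264.1 593.2 242.6] 156.0 F [0.3 0.1 0.4] open 93.2
(264, 593, 340, 156) -> [np.float64(-0.0), np.float64(-0.2), np.float64(-97.4)] 0.0
(430, 428, 340, 125) -> [np.float64(-218.8), np.float64(-83.2), np.int64(0)] 0.541
(600, 262, 340, 95) -> [np.float64(-233.5), np.float64(44.0), np.int64(0)] 0.524
(600, 262, 240, 95) -> [np.float64(0.0), np.float64(0.0), np.int64(100)] 0.0
```

Emit:
arm_command(deltas=[[[0,0,-35,0],[0,0,-70,0],[0,0,-97,0]]], jaw=0.55)

```text
t: 0.4
ee_pos: [264.3, 593.9, 342.1]
ee_rot: [3.141, -0.0, 2.723]
wrist_force: [0.4, 0.4, 0.4]
opening: 0.789
```

Emit:
arm_command(deltas=[[[-44,-17,0,0.11],[-88,-34,0,0.22],[-132,-50,0,0.33],[-175,-67,0,0.44],[-219,-83,0,0.54]]])

```text
t: 0.9
ee_pos: [431.4, 427.3, 340.3]
ee_rot: [-3.141, 0.0, 2.179]
wrist_force: [1.0, 0.3, 0.3]
opening: 0.552
```

Emit:
arm_command(deltas=[[[-47,9,0,0.1],[-94,18,0,0.2],[-141,27,0,0.32],[-188,36,0,0.42],[-233,44,0,0.52]]])

```text
t: 1.4
ee_pos: [601.5, 261.8, 340.1]
ee_rot: [-3.141, 0.0, 1.659]
wrist_force: [0.5, 0.0, -1.7]
opening: 0.548
```

```bash
python3 - <<'E'
from h import *
go((600,262,200,95))
E
```

```text
t 1.4 at [601.5 261.8 340.1] 95.0 F [ 0.5  0.  -1.7] open 51.0
(600, 262, 200, 95) -> [np.float64(0.4), np.float64(-1.5), np.float64(140.1)] 0.0
```

Emit:
arm_command(deltas=[[[0,0,45,0],[0,0,90,0],[0,-1,140,0],[0,-1,140,0]]])

```text
t: 1.8
ee_pos: [594.1, 261.9, 192.6]
ee_rot: [-3.124, 0.005, 1.663]
wrist_force: [-1.4, -0.6, 0.2]
opening: 0.551
```

```bash
python3 - <<'E'
from h import *
c=save('wrist','w1',s=1.4)
go((600,262,120,95))
print(c['fx'],c['cx'],c['cy'],c['T'].round(3).tolist())
E
```

```text
t 1.85 at [597.1 262.9 197.2] 95.3 F [0.6 0.5 1.3] open 51.3
(600, 262, 120, 95) -> [np.float64(-1.2), np.float64(2.8), np.float64(77.2)] 0.005
371.9075360265599 286.17539915056614 211.03591143517238 [[0.996, 0.093, 0.005, 590.318], [0.091, -0.966, -0.243, 328.222], [-0.018, 0.242, -0.97, 332.606], [0.0, 0.0, 0.0, 1.0]]
```

View pics/w1.png

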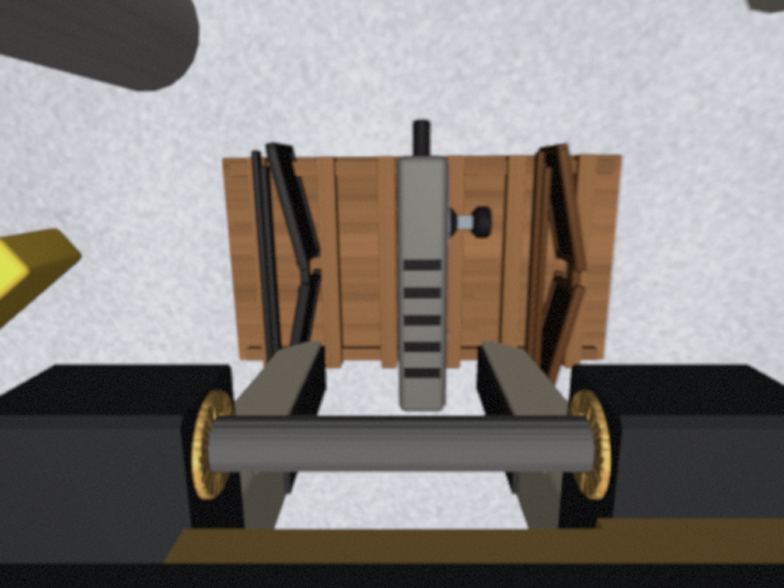

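The wrist view shows the grey remote in the middle slot, well aligned with the jaws. Its top-face corners are (400,158), (445,158), (445,409) and (400,409), and the antenna points up in the image.

```bash
python3 - <<'E'
from h import *
c=dict(np.load('pics/w1.npz'))
P=[px(c,(u+.5)/1.4-.5,(v+.5)/1.4-.5,66) for u,v in[(400,158),(445,158),(445,409),(400,409)]]
print(np.round(P,1),np.mean(P,0)); d=P[0]+P[1]-P[2]-P[3]; print(np.linalg.norm(d)/2,np.degrees(np.arctan2(d[1],d[0])))
go((600,262,120,95))
E
```

```text
[[584.9 331.4  66. ]
 [607.  333.4  66. ]
 [622.1 199.   66. ]
 [597.2 196.5  66. ]] [602.78315495 265.09327951  66.        ]
135.361485395824 95.81069160203785
t 1.85 at [597.1 262.9 197.2] 95.3 F [0.6 0.5 1.3] open 51.3
(600, 262, 120, 95) -> [np.float64(-1.2), np.float64(2.8), np.float64(77.2)] 0.005
```

Emit:
arm_command(deltas=[[[0,0,35,0],[0,0,70,0],[0,0,100,0],[0,0,100,0],[0,0,100,0]]])

```text
t: 2.35
ee_pos: [601.4, 264.2, 103.4]
ee_rot: [3.137, -0.001, 1.663]
wrist_force: [0.5, 0.3, 1.1]
opening: 0.552
```

```bash
python3 - <<'E'
from h import *
go((601,261,61,95.5))
E
```

```text
t 2.35 at [601.4 264.2 103.4] 95.3 F [0.5 0.3 1.1] open 51.3
(601, 261, 61, 95.5) -> [np.float64(-3.1), np.float64(-0.7), np.float64(42.4)] -0.004
```

Descend and grip, then lift.

Emit:
arm_command(deltas=[[[-2,-0.5,20,0],[-3,-0.5,40,0],[-3,-0.5,42,0],[-3,-0.5,42,0]]])

```text
t: 2.75
ee_pos: [600.8, 261.0, 61.0]
ee_rot: [3.138, -0.001, 1.663]
wrist_force: [0.1, -0.6, 0.6]
opening: 0.549
```

Emit:
arm_command(deltas=[[[0,0,0,0],[0,0,0,0],[0,0,0,0],[0,0,0,0],[0,0,0,0]]], jaw=0.15, force=25)

```text
t: 3.25
ee_pos: [601.2, 260.7, 59.9]
ee_rot: [3.137, -0.001, 1.663]
wrist_force: [2.2, 0.7, 2.6]
opening: 0.277
```

Emit:
arm_command(deltas=[[[0,0,-10,0],[0,0,-25,0],[0,0,-45,0],[0,0,-65,0],[0,0,-80,0]]])

```text
t: 3.75
ee_pos: [597.8, 260.2, 139.1]
ee_rot: [-3.138, 0.001, 1.663]
wrist_force: [0.4, 1.1, -3.2]
opening: 0.277
```

```bash
python3 - <<'E'
from h import *
go((510,80,141,95))
E
```

```text
t 3.75 at [597.8 260.2 139.1] 95.3 F [ 0.4  1.1 -3.2] open 25.8
(510, 80, 141, 95) -> [np.float64(-171.3), np.float64(-104.0), np.float64(-1.9)] 0.005
```

```bash
python3 - <<'E'
from h import *
go((560,95,130,90),(560,95,55,90))
E
```

```text
t 3.75 at [597.8 260.2 139.1] 95.3 F [ 0.4  1.1 -3.2] open 25.8
(560, 95, 130, 90) -> [np.float64(-161.0), np.float64(-52.9), np.float64(9.1)] 0.092
(560, 95, 55, 90) -> [np.float64(0.0), np.float64(0.0), np.int64(75)] 0.0
```

Emit:
arm_command(deltas=[[[-30,-11,0,0],[-65,-22,3,0.02],[-100,-34,6,0.05],[-135,-46,9,0.08],[-161,-55,11,0.09]]])

```text
t: 4.25
ee_pos: [557.1, 92.0, 127.2]
ee_rot: [-3.138, 0.002, 1.57]
wrist_force: [0.6, -0.8, -3.1]
opening: 0.279
```

Emit:
arm_command(deltas=[[[0,0,20,0],[0,0,45,0],[0,0,65,0],[0,0,73,0],[0,0,73,0]]])

```text
t: 4.75
ee_pos: [557.9, 95.0, 53.5]
ee_rot: [-3.138, 0.0, 1.573]
wrist_force: [1.3, 0.1, -3.0]
opening: 0.278
```

```bash
python3 - <<'E'
from h import *
go((560,95,49,90))
E
```

```text
t 4.75 at [557.9  95.   53.5] 90.1 F [ 1.3  0.1 -3. ] open 25.9
(560, 95, 49, 90) -> [np.float64(-0.0), np.float64(2.1), np.float64(4.5)] 0.002
```

Emit:
arm_command(deltas=[[[0,0,2,0],[0,0,3,0],[0,0,4,0],[0,0,5,0]]])

```text
t: 5.15
ee_pos: [559.6, 95.1, 50.2]
ee_rot: [3.141, -0.0, 1.573]
wrist_force: [0.8, -0.3, -2.5]
opening: 0.279
```

Emit:
arm_command(deltas=[[[0,0,0,0],[0,0,0,0]]])

```text
t: 5.35
ee_pos: [559.4, 95.0, 49.8]
ee_rot: [3.141, 0.0, 1.573]
wrist_force: [-0.2, -0.1, -2.4]
opening: 0.277
```

Emit:
arm_command(deltas=[[[0,0,0.5,0],[0,0,1,0],[0,0,1.5,0],[0,0,1.5,0]]])

```text
t: 5.75
ee_pos: [559.2, 95.0, 48.0]
ee_rot: [-3.141, 0.0, 1.573]
wrist_force: [-0.4, 0.3, -2.9]
opening: 0.278
```

Emit:
arm_command(deltas=[[[0,0,0.5,0],[0,0,1,0],[0,0,1.5,0],[0,0,1.5,0]]])

```text
t: 6.15
ee_pos: [559.4, 95.0, 47.8]
ee_rot: [3.141, -0.0, 1.573]
wrist_force: [-1.4, -0.2, 6.2]
opening: 0.277
```

Emit:
arm_command(deltas=[[[0,0,0,0],[0,0,0,0],[0,0,0,0]]], jaw=0.6)

```text
t: 6.45
ee_pos: [559.6, 95.0, 46.6]
ee_rot: [3.141, 0.0, 1.573]
wrist_force: [-0.2, 0.1, 0.9]
opening: 0.487
```

Emit:
arm_command(deltas=[[[0,0,-10,0],[0,0,-20,0],[0,0,-23,0],[0,-5,-23,0],[0,-10,-23,0]]])

```text
t: 6.95
ee_pos: [548.8, 95.0, 69.8]
ee_rot: [-3.141, -0.0, 1.573]
wrist_force: [0.2, -0.2, -0.3]
opening: 0.603
```

Emit:
arm_command(deltas=[[[0,-4,0,0],[0,-8,0,0],[0,-12,0,0],[0,-15,0,0],[0,-18,0,0]]])

```text
t: 7.45
ee_pos: [530.9, 94.9, 69.6]
ee_rot: [-3.141, 0.0, 1.573]
wrist_force: [1.7, 0.2, 1.2]
opening: 0.596
```

```bash
python3 - <<'E'
from h import *
go((500,95,71,90))
c=save('scene','s1'); 
u,v=proj(c,(545,95,27)); print(u,v)
u,v=int(u),int(v); cv2.imwrite('pics/s1.png',cv2.resize(c['color'][v-75:v+75,u-100:u+100,::-1],None,fx=4,fy=4,interpolation=cv2.INTER_CUBIC))
E
```

```text
t 7.45 at [530.9  94.9  69.6] 90.1 F [1.7 0.2 1.2] open 55.5
(500, 95, 71, 90) -> [np.float64(0.1), np.float64(-30.9), np.float64(-1.4)] 0.002
288.3222117065243 244.3805716934901
```

View pics/s1.png

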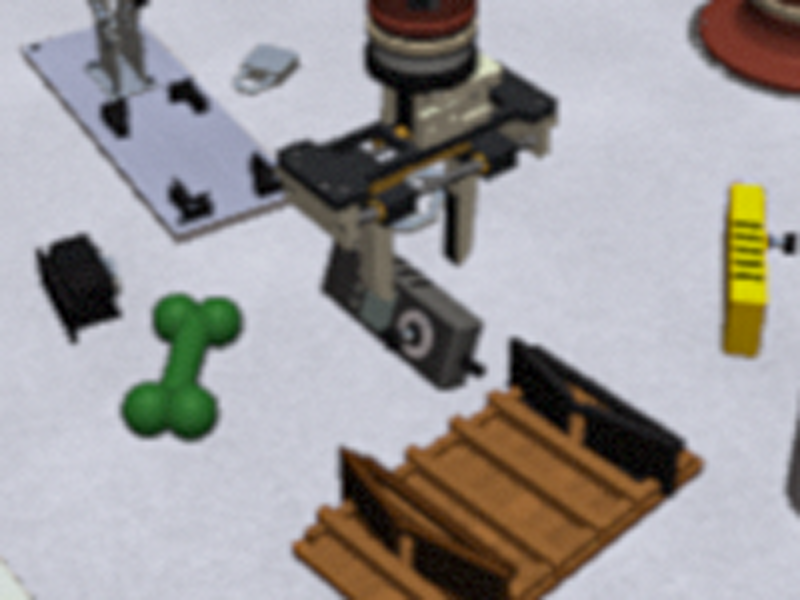

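The picture shows the remote upright on the bench at about (400,315), starting to lean back from the far finger. Force is about 1.7 N. I continue the push slowly.

Emit:
arm_command(deltas=[[[0,-3,0,0],[0,-6,0,0],[0,-8,0,0],[0,-10,0,0],[0,-12,0,0]]])

```text
t: 8.0
ee_pos: [519.0, 94.9, 69.5]
ee_rot: [-3.141, 0.0, 1.573]
wrist_force: [0.7, -1.1, 0.2]
opening: 0.603
```

Emit:
arm_command(deltas=[[[0,-1,0,0],[0,-2,0,0],[0,-3,0,0],[0,-3,0,0]]])

```text
t: 8.4
ee_pos: [516.2, 94.9, 69.6]
ee_rot: [-3.141, 0.0, 1.573]
wrist_force: [1.1, 0.1, -0.3]
opening: 0.599
```

```bash
python3 - <<'E'
from h import *
go((500,95,71,90))
c=save('scene','s2'); u,v=288,244
cv2.imwrite('pics/s2.png',cv2.resize(c['color'][v-50:v+50,u-65:u+65,::-1],None,fx=5,fy=5,interpolation=cv2.INTER_CUBIC))
E
```

```text
t 8.4 at [516.2  94.9  69.6] 90.1 F [ 1.1  0.1 -0.3] open 55.7
(500, 95, 71, 90) -> [np.float64(0.1), np.float64(-16.2), np.float64(-1.4)] 0.002
```

View pics/s2.png

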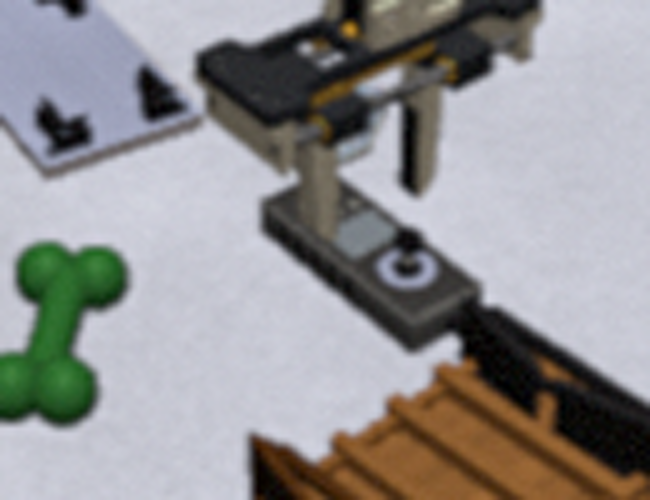

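The remote now lies flat, face up, with its antenna still to the left. I raise, open and look from the wrist.

Emit:
arm_command(deltas=[[[0,0,-25,0],[0,0,-60,0],[0,0,-100,0],[0,0,-130,0],[0,0,-130,0]]], jaw=0.9)

```text
t: 8.95
ee_pos: [519.1, 95.1, 203.9]
ee_rot: [3.132, -0.002, 1.573]
wrist_force: [1.2, -0.4, -0.1]
opening: 0.899
```

Emit:
arm_command(deltas=[[[0,0,0,0],[0,0,0,0]]])

```text
t: 9.15
ee_pos: [515.3, 94.9, 198.4]
ee_rot: [-3.139, 0.001, 1.573]
wrist_force: [0.5, 0.6, -0.7]
opening: 0.901
```

```bash
python3 - <<'E'
from h import *
c=save('wrist','w2',s=1.4)
go((518,95,100,90))
E
```

```text
t 9.2 at [515.3  94.8 198.2] 90.1 F [-0.8  0.1 -0.2] open 84.0
(518, 95, 100, 90) -> [np.float64(0.2), np.float64(2.7), np.float64(98.2)] 0.002
```

View pics/w2.png

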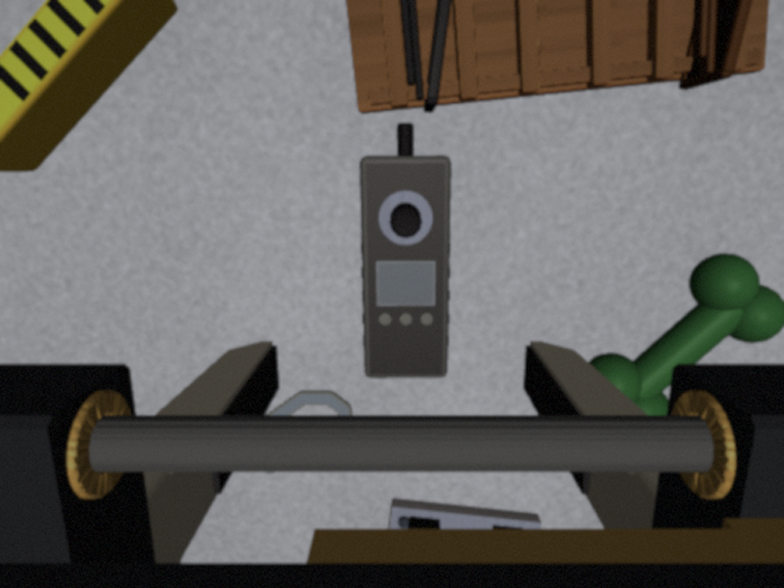

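The remote lies face up with face corners (361,157), (450,157), (447,376) and (365,376), its antenna up in the image at (405,140), and well aligned. I measure it at z=26.

```bash
python3 - <<'E'
from h import *
c=dict(np.load('pics/w2.npz'))
P=[px(c,(u+.5)/1.4-.5,(v+.5)/1.4-.5,26) for u,v in[(361,157),(450,157),(447,376),(365,376)]]
print(np.round(P,1),np.mean(P,0)); d=P[0]+P[1]-P[2]-P[3]; print(np.linalg.norm(d)/2,np.degrees(np.arctan2(d[1],d[0])))
m=np.mean(P,0)
go((m[0],m[1],100,90),(m[0],m[1],36,90))
E
```

```text
[[491.3 166.9  26. ]
 [542.9 167.   26. ]
 [544.3  31.   26. ]
 [491.6  30.9  26. ]] [517.50559615  98.93312774  26.        ]
136.01146614098414 90.3424093300272
t 9.2 at [515.3  94.8 198.2] 90.1 F [-0.8  0.1 -0.2] open 84.0
(np.float64(517.5055961531267), np.float64(98.93312773892526), 100, 90) -> [np.float64(4.1), np.float64(2.2), np.float64(98.2)] 0.002
(np.float64(517.5055961531267), np.float64(98.93312773892526), 36, 90) -> [np.float64(0.0), np.float64(0.0), np.float64(64.0)] 0.0
```

Emit:
arm_command(deltas=[[[1,1,30,0],[2,2,65,0],[3,2,95,0],[3.5,2,115,0],[3.5,2,130,0]]])

```text
t: 9.7
ee_pos: [516.5, 98.2, 66.6]
ee_rot: [-3.136, 0.001, 1.573]
wrist_force: [-0.3, 1.1, 0.5]
opening: 0.902
```

Emit:
arm_command(deltas=[[[0,0,12,0],[0,0,24,0],[0,0,34,0],[0,0,37,0],[0,0,37,0]]])

```text
t: 10.2
ee_pos: [518.2, 98.4, 32.3]
ee_rot: [-3.141, 0.0, 1.573]
wrist_force: [-0.3, -0.1, -0.3]
opening: 0.897
```

Emit:
arm_command(deltas=[[[0,0,0,0],[0,0,0,0],[0,0,0,0],[0,0,0,0]]], jaw=0.45, force=25)

```text
t: 10.6
ee_pos: [518.5, 98.5, 33.0]
ee_rot: [3.141, -0.0, 1.573]
wrist_force: [0.7, 0.1, 0.1]
opening: 0.607
```

Emit:
arm_command(deltas=[[[0,0,-8,0],[0,0,-25,0],[0,0,-45,0],[0,0,-70,0],[0,0,-90,0]]])

```text
t: 11.1
ee_pos: [518.0, 98.4, 123.9]
ee_rot: [-3.141, 0.0, 1.573]
wrist_force: [-0.3, -1.1, -3.2]
opening: 0.58
```

Emit:
arm_command(deltas=[[[0,0,0,0],[0,0,0,0]]])

```text
t: 11.3
ee_pos: [517.8, 98.5, 122.5]
ee_rot: [-3.141, -0.0, 1.573]
wrist_force: [-0.8, -0.3, -2.7]
opening: 0.575
```

```bash
python3 - <<'E'
from h import *
go((549.5,-172,120,83.4))
E
```

```text
t 11.3 at [517.8  98.5 122.5] 90.1 F [-0.8 -0.3 -2.7] open 53.5
(549.5, -172, 120, 83.4) -> [np.float64(-270.6), np.float64(31.1), np.float64(2.5)] 0.117
```

Emit:
arm_command(deltas=[[[-40,5,-10,0.02],[-88,10,-20,0.04],[-136,16,-30,0.06],[-184,21,-35,0.08],[-230,26,-35,0.1]]])

```text
t: 11.8
ee_pos: [544.2, -133.5, 156.8]
ee_rot: [-3.14, 0.0, 1.472]
wrist_force: [1.1, -0.5, -3.3]
opening: 0.579
```

```bash
python3 - <<'E'
from h import *
go((549.5,-172,120,83.4))
E
```

```text
t 11.8 at [ 544.2 -133.5  156.8] 84.3 F [ 1.1 -0.5 -3.3] open 53.8
(549.5, -172, 120, 83.4) -> [np.float64(-37.7), np.float64(9.1), np.float64(36.8)] 0.016
```

Emit:
arm_command(deltas=[[[-15,3,5,0.005],[-30,7,15,0.01],[-38,9,25,0.016],[-38,9,37,0.016],[-38,9,47,0.016]]])

```text
t: 12.3
ee_pos: [549.3, -168.5, 108.6]
ee_rot: [-3.139, -0.001, 1.458]
wrist_force: [-0.9, 0.3, -2.8]
opening: 0.581
```

Emit:
arm_command(deltas=[[[0,0,0,0],[0,0,0,0],[0,0,0,0]]])

```text
t: 12.6
ee_pos: [550.5, -169.7, 111.1]
ee_rot: [3.141, -0.0, 1.458]
wrist_force: [0.1, 0.3, -3.0]
opening: 0.582
```

```bash
python3 - <<'E'
from h import *
c=save('wrist','w3',s=1.4)
go((549.5,-172,60,83.4))
s=sensors.state();Rw=R.from_euler('xyz',s['ee_rot']).as_matrix()
E
```

```text
t 12.65 at [ 550.5 -169.9  111.3] 83.5 F [ 0.  -0.9 -2.8] open 53.8
(549.5, -172, 60, 83.4) -> [np.float64(-2.2), np.float64(-0.8), np.float64(51.3)] 0.002
```

View pics/w3.png

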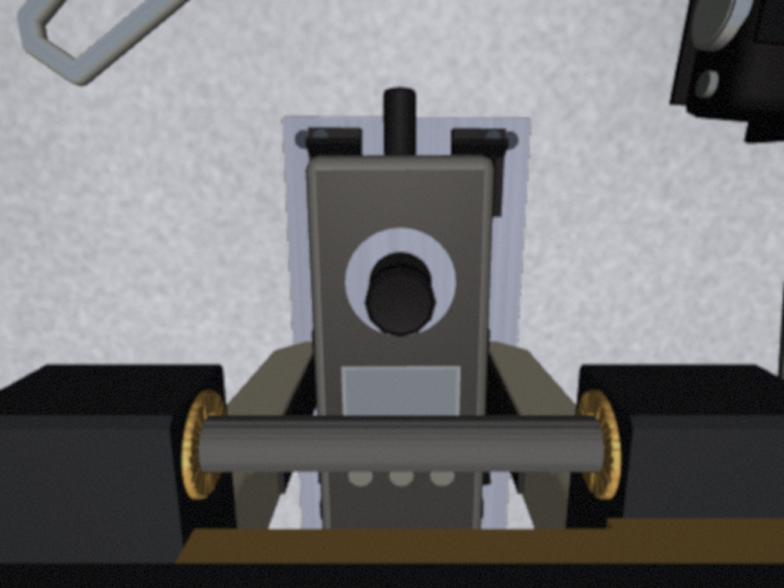

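The wrist view shows the remote held level over the nest. Its face's front corners are (311,158) and (493,158), the stick cap is at (400,300), and the plate's front corners are (283,118) and (530,118).

```bash
python3 - <<'E'
from h import *
c=dict(np.load('pics/w3.npz'))
f=lambda u,v,z:px(c,(u+.5)/1.4-.5,(v+.5)/1.4-.5,z)
a,b=f(283,118,12),f(530,118,12); print('plate',a.round(1),b.round(1),np.linalg.norm(a-b),np.degrees(np.arctan2(b[1]-a[1],b[0]-a[0]))+90)
a2,b2=f(309,128,31),f(506,128,31); print('loc outer z31',a2.round(1),b2.round(1),np.linalg.norm(a2-b2))
y=np.radians(83.4); ex=np.array([np.cos(y),np.sin(y),0])
print('seat from plate',((a+b)/2-90*ex).round(1))
p,q=f(309,156,104),f(494,156,104);print('remote end',p.round(1),q.round(1),np.linalg.norm(p-q),np.degrees(np.arctan2(q[1]-p[1],q[0]-p[0]))+90,'centre',((p+q)/2-70*ex).round(1))
r=f(400,300,104+25); print('cap->centre',(r-34*ex).round(1))
E
```

```text
plate [509.  -77.3  12. ] [616.3 -89.5  12. ] 107.9476021764186 83.49769923640132
loc outer z31 [522.7 -84.4  31. ] [601.8 -93.5  31. ] 79.60989856407501
seat from plate [ 552.3 -172.8   12. ]
remote end [533.1 -98.3 104. ] [ 583.4 -104.   104. ] 50.62303017210197 83.49593741836506 centre [ 550.2 -170.7  104. ]
cap->centre [ 550.1 -169.   129. ]
```

Emit:
arm_command(deltas=[[[-1,0.5,12,0],[-2.3,1,25,0],[-2.3,1,37,0],[-2.3,1,42,0],[-2.3,1,42,0]]])

```text
t: 13.15
ee_pos: [549.8, -172.4, 67.1]
ee_rot: [-3.139, -0.001, 1.457]
wrist_force: [0.4, 0.2, -3.4]
opening: 0.581
```

Emit:
arm_command(deltas=[[[0,0,2,0],[0,0,4,0],[0,0,6,0],[0,0,8,0],[0,0,10,0]]])

```text
t: 13.65
ee_pos: [550.8, -172.6, 58.7]
ee_rot: [3.141, 0.0, 1.457]
wrist_force: [0.6, 1.0, -1.7]
opening: 0.578
```

Emit:
arm_command(deltas=[[[0,0,2,0],[0,0,4,0],[0,0,6,0],[0,0,7,0],[0,0,7,0]]])

```text
t: 14.15
ee_pos: [550.8, -172.6, 51.5]
ee_rot: [-3.142, 0.0, 1.457]
wrist_force: [-0.2, 0.4, -3.0]
opening: 0.58
```

Emit:
arm_command(deltas=[[[0,0,2,0],[0,0,4,0],[0,0,5,0],[0,0,6,0],[0,0,6,0]]])

```text
t: 14.65
ee_pos: [550.8, -172.6, 46.1]
ee_rot: [3.141, -0.0, 1.457]
wrist_force: [-0.9, 0.2, 0.8]
opening: 0.58
```

Emit:
arm_command(deltas=[[[0,0,1,0],[0,0,1.5,0],[0,0,1.5,0]]])

```text
t: 14.95
ee_pos: [550.8, -172.6, 46.0]
ee_rot: [3.141, -0.001, 1.457]
wrist_force: [-2.8, 1.9, 10.2]
opening: 0.579
```

Emit:
arm_command(deltas=[[[0,0,-1,0],[0,0,-1,0],[0,0,-1,0]]], jaw=0.75)

```text
t: 15.25
ee_pos: [551.0, -172.8, 45.1]
ee_rot: [3.141, 0.0, 1.457]
wrist_force: [-0.5, -0.0, -0.5]
opening: 0.737
```

Emit:
arm_command(deltas=[[[0,0,-15,0],[0,0,-45,0],[0,0,-80,0],[0,0,-120,0],[0,0,-155,0]]])

```text
t: 15.75
ee_pos: [550.8, -172.8, 201.8]
ee_rot: [3.141, 0.0, 1.457]
wrist_force: [0.7, 0.6, 0.2]
opening: 0.749
```

Emit:
arm_command(deltas=[[[0,0,0,0],[0,0,0,0],[0,0,0,0]]])

```text
t: 16.05
ee_pos: [549.8, -172.1, 198.6]
ee_rot: [-3.138, -0.001, 1.457]
wrist_force: [0.1, 0.4, -0.3]
opening: 0.751
```

```bash
python3 - <<'E'
from h import *
c=save('wrist','w4',s=1.4)
y=np.radians(83.4); ex=np.array([np.cos(y),np.sin(y)]); S=np.array([551,-172.3])
b=S-242.6*ex; g=b+24*np.array([np.sin(y),-np.cos(y)]); print('bar',b,'grip',g,'other',2*b-g)
go((*g,200,-6.6))
E
```

```text
bar [ 523.11624729 -413.29223293] grip [ 546.95719366 -416.05072455] other [ 499.27530092 -410.53374132]
t 16.1 at [ 549.8 -172.1  198.4] 83.5 F [-0.2  0.1  0.5] open 69.7
(np.float64(546.9571936648401), np.float64(-416.05072454648496), 200, -6.6) -> [np.float64(-242.7), np.float64(24.9), np.float64(-1.6)] 1.572
```

View pics/w4.png

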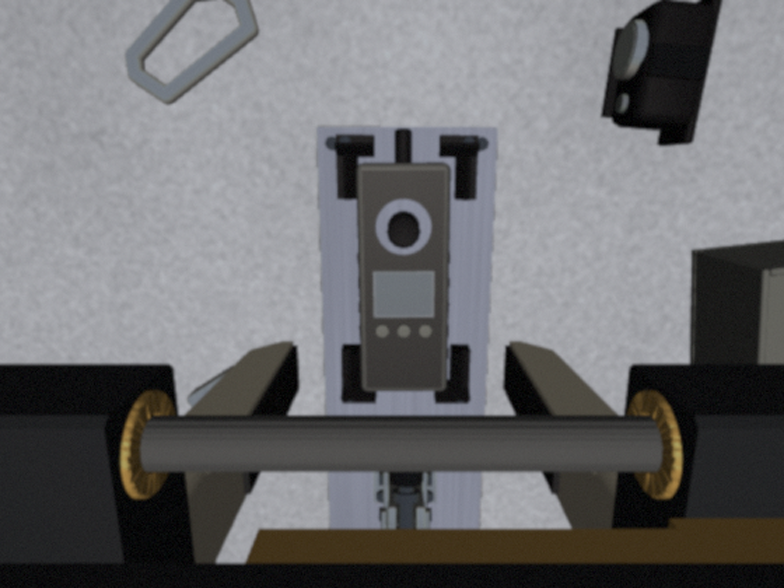

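The remote is seated between the four locators, with its antenna through the gap at (403,145). Next I go to the clamp handle.

```bash
python3 - <<'E'
from h import *
c=dict(np.load('pics/w4.npz'))
f=lambda u,v,z:px(c,(u+.5)/1.4-.5,(v+.5)/1.4-.5,z)
P=[f(*p,38) for p in [(358,163),(450,163),(447,390),(362,390)]];d=P[0]+P[1]-P[2]-P[3]
print('remote',np.mean(P,0).round(1),np.linalg.norm(d)/2,np.degrees(np.arctan2(d[1],d[0])),'cap top',f(403,230,63).round(1))
E
```

```text
remote [ 551. -172.   38.] 136.93957145554498 83.65239727713809 cap top [ 554.1 -138.3   63. ]
```

Emit:
arm_command(deltas=[[[-35,0,-10,0.14],[-75,0,-12,0.28],[-115,0,-12,0.42],[-150,-5,-12,0.56],[-180,-10,-12,0.7]]], jaw=0.65)

```text
t: 16.6
ee_pos: [518.9, -352.1, 210.4]
ee_rot: [-3.139, 0.002, 0.75]
wrist_force: [-0.4, -0.4, 0.2]
opening: 0.646
```

```bash
python3 - <<'E'
from h import *
go((499,-410.5,205,6))
E
```

```text
t 16.6 at [ 518.9 -352.1  210.4] 42.9 F [-0.4 -0.4  0.2] open 60.1
(499, -410.5, 205, 6) -> [np.float64(-54.3), np.float64(29.2), np.float64(5.4)] 0.645
```

Emit:
arm_command(deltas=[[[-11,6,0,0.14],[-22,12,0,0.28],[-33,18,0,0.42],[-45,24,3,0.55],[-54,29,5,0.68]]])

```text
t: 17.1
ee_pos: [499.9, -408.8, 205.1]
ee_rot: [-3.14, 0.003, 0.071]
wrist_force: [0.4, -0.1, 0.2]
opening: 0.651
```

Emit:
arm_command(deltas=[[[0,0,0,0.1],[0,0,0,0.18],[0,0,0,0.18],[0,0,0,0.18]]])

```text
t: 17.5
ee_pos: [500.8, -408.0, 205.8]
ee_rot: [-3.141, 0.002, -0.101]
wrist_force: [-0.1, -0.7, 0.9]
opening: 0.649
```

```bash
python3 - <<'E'
from h import *
go((499,-411,130,-6.6),(499,-411,93,-6.6))
y=np.radians(83.5);ex=np.array([np.cos(y),np.sin(y)]);ey=np.array([-ex[1],ex[0]])
c=save('wrist','w5',s=1.4)
for s in(1,0,-1): print([round(v*1.4) for v in proj(c,(*(np.array([551,-172])-242.6*ex+s*42*ey),87.5))])
E
```

```text
t 17.5 at [ 500.8 -408.   205.8] -5.8 F [-0.1 -0.7  0.9] open 60.3
(499, -411, 130, -6.6) -> [np.float64(-1.4), np.float64(3.1), np.float64(75.8)] 0.014
(499, -411, 93, -6.6) -> [np.float64(0.0), np.float64(-0.0), np.int64(37)] 0.0
[406, 333]
[407, 254]
[408, 167]
```

View pics/w5.png

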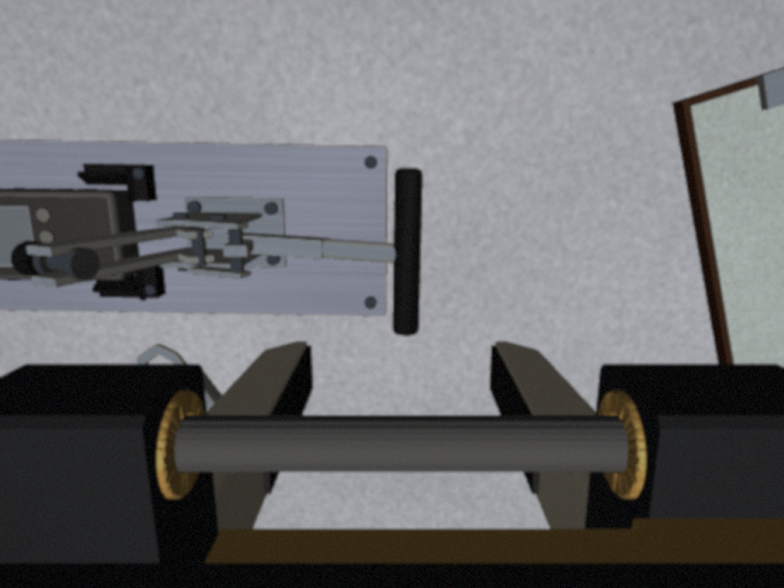

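The bar shows at (407,170)–(406,333), matching my prediction to about 1 mm. I descend onto its near half and grip.

Emit:
arm_command(deltas=[[[0,1,25,0.005],[-1,2,55,0.01],[-1.5,3,85,0.014],[-1.5,3,105,0.014],[-1.5,3,112,0.014]]])

```text
t: 18.05
ee_pos: [498.3, -409.9, 92.5]
ee_rot: [-3.138, 0.004, -0.116]
wrist_force: [-0.0, 0.3, 0.2]
opening: 0.649
```

Emit:
arm_command(deltas=[[[0,0,0,0],[0,0,0,0],[0,0,0,0],[0,0,0,0],[0,0,0,0]]], jaw=0.1, force=12)

```text
t: 18.55
ee_pos: [499.5, -411.5, 96.0]
ee_rot: [3.141, -0.001, -0.117]
wrist_force: [-0.8, -0.7, -0.0]
opening: 0.273
```

```bash
cat >> h.py <<'E'
def arc(qs,q0):
    y=np.radians(83.5); s=sensors.state(); p=s['ee_pos']; yw=s['ee_rot'][2]
    ex=np.array([np.cos(y),np.sin(y)]); B=lambda q:(-152.5-95*np.sin(1.25-q),57.5+95*np.cos(1.25-q))
    al=(np.array(p[:2])-np.array([551,-172]))@ex
    print('t',s['t'],'z',p[2],'along',al,'yaw',np.degrees(yw),'F',s['wrist_force'].round(1),'model at q0',np.round(B(q0),1))
    for q in qs:
        d=ex*(B(q)[0]-B(q0)[0]); print(q,np.round([np.cos(yw)*d[0]+np.sin(yw)*d[1],np.sin(yw)*d[0]-np.cos(yw)*d[1],-(B(q)[1]-B(q0)[1])],1).tolist())
E
python3 - <<'E'
from h import *
arc([.15,.3,.45,.6,.75,.9,1.05,1.2,1.28,1.35],0)
print(sensors.state()['opening']*93)
E
```

```text
t 18.55 z 95.96749303388992 along -243.82955594639932 yaw -6.7003480472465595 F [-0.8 -0.7 -0. ] model at q0 [-242.7   87.5]
0.15 [-0.0, -5.5, -13.1]
0.3 [-0.0, -12.9, -25.3]
0.45 [-0.1, -22.0, -36.2]
0.6 [-0.1, -32.7, -45.7]
0.75 [-0.2, -44.6, -53.4]
0.9 [-0.2, -57.6, -59.3]
1.05 [-0.2, -71.3, -63.2]
1.2 [-0.3, -85.4, -64.9]
1.28 [-0.3, -93.0, -65.0]
1.35 [-0.3, -99.6, -64.6]
25.3563456401031
```

Emit:
arm_command(deltas=[[[0,0,0,0],[0,0,0,0],[0,0,0,0],[0,0,0,0]]])

```text
t: 18.95
ee_pos: [499.5, -410.5, 95.4]
ee_rot: [-3.14, -0.0, -0.117]
wrist_force: [-0.6, 2.7, 4.0]
opening: 0.144
```

Emit:
arm_command(deltas=[[[0,-2.5,-6.5,0],[0,-5.5,-13,0],[0,-9,-19,0],[0,-13,-25,0],[0,-17,-31,0]]])

```text
t: 19.45
ee_pos: [501.3, -394.7, 126.9]
ee_rot: [3.14, -0.001, -0.117]
wrist_force: [0.1, 0.1, -1.5]
opening: 0.144
```

```bash
python3 - <<'E'
from h import *
arc([.45,.55,.65,.75,.85,.95,1.05,1.15,1.2,1.28,1.35],.37)
print(sensors.state()['opening']*93)
E
```

```text
t 19.45 z 126.91717079154047 along -226.9086711158149 yaw -6.723438097497699 F [ 0.1  0.1 -1.5] model at q0 [-225.7  118. ]
0.45 [-0.0, -5.1, -5.7]
0.55 [-0.0, -12.0, -12.1]
0.65 [-0.1, -19.6, -17.9]
0.75 [-0.1, -27.7, -22.8]
0.85 [-0.1, -36.2, -27.0]
0.95 [-0.2, -45.1, -30.2]
1.05 [-0.2, -54.3, -32.6]
1.15 [-0.2, -63.7, -34.0]
1.2 [-0.3, -68.5, -34.4]
1.28 [-0.3, -76.1, -34.4]
1.35 [-0.3, -82.7, -34.0]
13.433658047997751
```

Emit:
arm_command(deltas=[[[0,-5,-5.7,0],[0,-12,-12.1,0],[0,-19.6,-17.9,0],[0,-27.7,-22.8,0],[0,-36.2,-27,0]]])

```text
t: 19.95
ee_pos: [505.3, -361.3, 155.8]
ee_rot: [3.135, -0.003, -0.119]
wrist_force: [0.3, -4.2, 4.5]
opening: 0.145
```

Emit:
arm_command(deltas=[[[0,-9,-3.2,0],[0,-18,-5.6,0],[0,-27.5,-7,0],[0,-32.3,-7.4,0],[0,-36,-7.4,0]]])

```text
t: 20.45
ee_pos: [509.9, -322.7, 162.1]
ee_rot: [3.141, -0.002, -0.117]
wrist_force: [-0.7, -2.4, 6.5]
opening: 0.151
```

```bash
python3 - <<'E'
from h import *
arc([1.25,1.28,1.35],1.24)
print(sensors.state()['opening']*93)
E
```

```text
t 20.45 z 162.1313205282598 along -154.37852019823632 yaw -6.704574525323271 F [-0.7 -2.4  6.5] model at q0 [-153.4  152.5]
1.25 [-0.0, -0.9, -0.0]
1.28 [-0.0, -3.8, 0.0]
1.35 [-0.0, -10.4, 0.5]
13.996696375087048
```

Emit:
arm_command(deltas=[[[0,-3,0,0],[0,-6,0,0],[0,-9,0,0],[0,-11,0.3,0],[0,-12.5,0.5,0]]])

```text
t: 20.95
ee_pos: [511.2, -311.4, 160.8]
ee_rot: [3.139, -0.001, -0.117]
wrist_force: [0.2, -4.3, 4.6]
opening: 0.147
```

Emit:
arm_command(deltas=[[[0,0,0,0],[0,0,0,0]]])

```text
t: 21.15
ee_pos: [511.2, -311.4, 160.8]
ee_rot: [3.139, -0.001, -0.118]
wrist_force: [-0.0, -2.8, 5.4]
opening: 0.144
```

```bash
python3 - <<'E'
from h import *
arc([1.35],1.35)
E
```

```text
t 21.15 z 160.8269259165242 along -143.0335134011972 yaw -6.743435858029745 F [-0.  -2.8  5.4] model at q0 [-143.  152.]
1.35 [0.0, -0.0, -0.0]
```

Emit:
arm_command(deltas=[[[0,0,0,0],[0,0,0,0],[0,0,0,0]]], jaw=0.45)

```text
t: 21.45
ee_pos: [510.5, -308.4, 158.7]
ee_rot: [-3.138, 0.003, -0.116]
wrist_force: [0.1, 0.1, 0.5]
opening: 0.352
```

Emit:
arm_command(deltas=[[[0,0,-15,0],[0,0,-40,0],[0,0,-65,0],[0,0,-80,0],[0,0,-80,0]]])

```text
t: 21.95
ee_pos: [511.9, -311.3, 243.2]
ee_rot: [3.139, -0.005, -0.117]
wrist_force: [1.0, -0.5, -0.4]
opening: 0.449
```

```bash
python3 - <<'E'
from h import *
c=save('top','t2')
y=np.radians(83.5);ex=np.array([np.cos(y),np.sin(y)]);S=np.array([551,-172])
go((*(S-60*ex),240,40),(*(S+4*ex),200,83.5),(*(S+4*ex),100,83.5))
cv2.imwrite('pics/t2.png',cv2.resize(c['color'][155:230,300:460,::-1],None,fx=5,fy=5,interpolation=cv2.INTER_CUBIC))
E
```

```text
t 22.0 at [ 511.3 -310.4  241.4] -6.7 F [-0.2  0.2 -0.4] open 42.0
(np.float64(544.2078071739256), np.float64(-231.61431134059524), 240, 40) -> [np.float64(23.4), np.float64(-82.1), np.float64(1.4)] -0.815
(np.float64(551.4528128550717), np.float64(-168.02571257729366), 200, 83.5) -> [np.float64(46.4), np.float64(-44.1), np.float64(40.0)] -0.759
(np.float64(551.4528128550717), np.float64(-168.02571257729366), 100, 83.5) -> [np.float64(0.0), np.float64(0.0), np.float64(100.0)] 0.0
```

Emit:
arm_command(deltas=[[[4,-16,0,-0.14],[9,-32,0,-0.28],[14,-48,0,-0.42],[19,-65,0,-0.56],[22,-80,0,-0.7]]], jaw=0.0)

```text
t: 22.5
ee_pos: [542.1, -231.7, 238.7]
ee_rot: [-3.139, 0.001, 0.589]
wrist_force: [-0.8, 1.5, 0.2]
opening: 0.064
```

Emit:
arm_command(deltas=[[[10,-9,0,-0.14],[20,-18,0,-0.28],[30,-27,5,-0.42],[40,-36,10,-0.56],[46,-44,15,-0.7]]])

```text
t: 23.0
ee_pos: [556.1, -169.6, 223.6]
ee_rot: [-3.139, -0.001, 1.29]
wrist_force: [0.4, 1.1, -0.5]
opening: 0.003
```

Emit:
arm_command(deltas=[[[0,0,5,-0.1],[0,0,15,-0.17],[0,0,20,-0.17],[0,0,20,-0.17]]])

```text
t: 23.4
ee_pos: [555.5, -170.9, 203.6]
ee_rot: [-3.138, -0.001, 1.451]
wrist_force: [-0.6, -0.2, -0.2]
opening: 0.006
```

```bash
python3 - <<'E'
from h import *
y=np.radians(83.5);ex=np.array([np.cos(y),np.sin(y)]);S=np.array([551,-172])
c=save('wrist','w6',s=1.4)
go((*(S+4*ex),200,83.5),(*(S+4*ex),77,83.5))
E
```

```text
t 23.45 at [ 556.  -171.2  204.3] 83.2 F [ 0.8 -0.2  0.4] open 0.6
(np.float64(551.4528128550717), np.float64(-168.02571257729366), 200, 83.5) -> [np.float64(2.6), np.float64(-4.8), np.float64(4.3)] -0.006
(np.float64(551.4528128550717), np.float64(-168.02571257729366), 77, 83.5) -> [np.float64(0.0), np.float64(0.0), np.float64(123.0)] 0.0
```

View pics/w6.png

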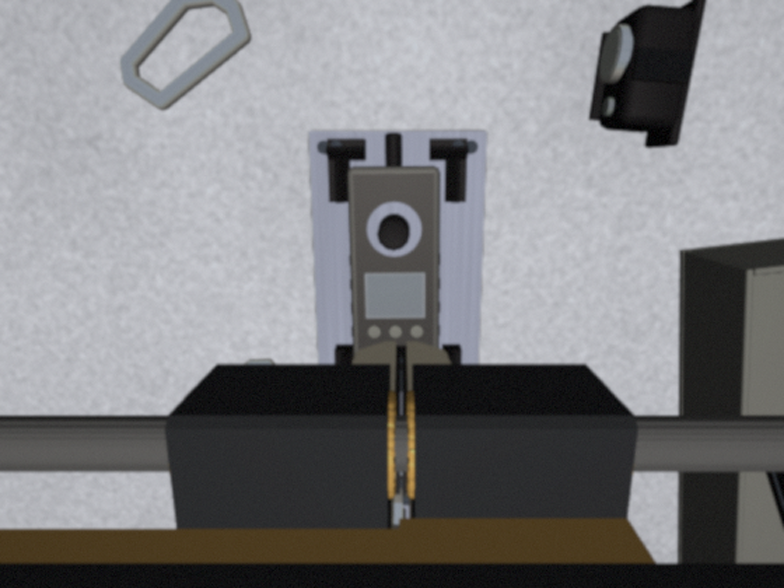

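The remote is still seated in the nest, with its stick upright at (394,232) and the jaws shut. I descend behind the stick.

Emit:
arm_command(deltas=[[[1,-2,25,-0.003],[2,-4,55,-0.006],[2.6,-4.8,80,-0.006],[2.6,-4.8,95,-0.006],[2.6,-4.8,95,-0.006]]])

```text
t: 23.95
ee_pos: [550.7, -167.7, 108.1]
ee_rot: [-3.137, -0.001, 1.458]
wrist_force: [-0.5, 0.2, -0.6]
opening: 0.006
```

```bash
cat >> h.py <<'E'
def nest(n=0):
    y=np.radians(83.5);ex=np.array([np.cos(y),np.sin(y)]);ey=np.array([-ex[1],ex[0]])
    s=sensors.state();d=s['ee_pos'][:2]-[551,-172];f=s['wrist_force'][:2]
    print('t %.2f nest x %.2f y %.2f z %.1f yaw %.2f Fx %.2f Fy %.2f Fz %.1f'%(s['t'],d@ex,d@ey,s['ee_pos'][2],np.degrees(s['ee_rot'][2]),f@ex,f@ey,s['wrist_force'][2]))
E
python3 -c "
from h import *
nest()"
```

```text
t 23.95 nest x 4.27 y 0.80 z 108.1 yaw 83.54 Fx 0.10 Fy 0.52 Fz -0.6
```

Emit:
arm_command(deltas=[[[0,0.5,15,0],[0,0.5,26,0],[0,0.5,32,0],[0,0.5,32,0],[0,0.5,32,0]]])

```text
t: 24.45
ee_pos: [552.9, -168.5, 78.6]
ee_rot: [3.141, 0.0, 1.459]
wrist_force: [0.6, -0.4, 0.6]
opening: 0.005
```

Emit:
arm_command(deltas=[[[2,0,0,0],[4,0,0,0],[6,0,0,0],[6,0,0,0]]])

```text
t: 24.85
ee_pos: [553.4, -161.7, 78.2]
ee_rot: [3.141, -0.0, 1.46]
wrist_force: [1.0, -0.1, 0.8]
opening: 0.003
```

```bash
python3 -c "
from h import *
nest()
c=save('wrist','w7',s=1.4)"
```

```text
t 24.85 nest x 10.53 y -1.18 z 78.2 yaw 83.63 Fx -0.03 Fy -1.00 Fz 0.8
```

Emit:
arm_command(deltas=[[[2,-0.8,0.5,0],[4,-0.8,0.5,0],[6,-0.8,0.5,0],[8,-0.8,0.5,0],[8,-0.8,0.5,0]]])

```text
t: 25.4
ee_pos: [553.4, -154.3, 77.7]
ee_rot: [3.141, 0.0, 1.459]
wrist_force: [-0.3, -0.8, 1.1]
opening: 0.004
```

```bash
python3 -c "
from h import *
nest()
c=save('wrist','w8',crop=(200,100,380,320),s=2.7)"
```

```text
t 25.40 nest x 17.84 y -0.38 z 77.7 yaw 83.60 Fx -0.85 Fy 0.18 Fz 1.1
```

Emit:
arm_command(deltas=[[[0.7,0,0,0],[1.5,0,0,0],[2,0,0,0],[2,0,0,0]]])

```text
t: 25.85
ee_pos: [553.6, -152.5, 77.6]
ee_rot: [3.141, 0.0, 1.459]
wrist_force: [-0.6, -0.4, 0.2]
opening: 0.007
```

```bash
python3 -c "
from h import *
nest()"
```

```text
t 25.85 nest x 19.72 y -0.35 z 77.6 yaw 83.58 Fx -0.42 Fy 0.60 Fz 0.2
```

Emit:
arm_command(deltas=[[[0.7,0,0,0],[1.5,0,0,0],[2,0,0,0],[2,0,0,0]]])

```text
t: 26.25
ee_pos: [553.8, -150.3, 77.6]
ee_rot: [3.142, 0.0, 1.459]
wrist_force: [-0.3, -1.4, 1.0]
opening: 0.007
```

```bash
python3 -c "
from h import *
nest()"
```

```text
t 26.25 nest x 21.83 y -0.30 z 77.6 yaw 83.59 Fx -1.38 Fy 0.13 Fz 1.0
```

Emit:
arm_command(deltas=[[[0.7,0,0,0],[1.5,0,0,0],[1.5,0,0,0],[1.5,0,0,0]]])

```text
t: 26.65
ee_pos: [553.9, -148.9, 77.6]
ee_rot: [3.141, 0.0, 1.459]
wrist_force: [0.4, -1.6, 1.8]
opening: 0.006
```

```bash
python3 -c "
from h import *
nest()
c=save('wrist','w9')
def P(th): 
    y=np.radians(83.5);ex=np.array([np.cos(y),np.sin(y),0]); return np.array([551,-172,36])+ex*(34+27*np.sin(th))+np.array([0,0,27*np.cos(th)])
for th in (0,.2,.3,.4): print(th,np.round(proj(c,P(th)),1))
w=dict(np.load('pics/w8.npz'));print('w8',np.round(proj(w,P(0)),1))
a=w['color'][90:320,200:380,::-1];b=c['color'][90:320,200:380,::-1]
cv2.imwrite('pics/m.png',cv2.resize(np.hstack([a,b]),None,fx=2.2,fy=2.2,interpolation=cv2.INTER_CUBIC))
"
```

```text
t 26.65 nest x 23.27 y -0.30 z 77.6 yaw 83.58 Fx -1.52 Fy -0.56 Fz 1.8
0 [286.1 248.7]
0.2 [286.1 236.7]
0.3 [286.1 230.5]
0.4 [286.1 224.4]
w8 [285.8 236.9]
```

```bash
python3 -c "
from h import *
for n in ('w7','w8','w9'):
    w=dict(np.load('pics/'+n+'.npz'));g=w['color'].mean(2)[:,283:289].mean(1)
    print(n,'rows 140..300 step4',g[140:300:4].astype(int).tolist())
"
```

```text
w7 rows 140..300 step4 [103, 116, 89, 89, 89, 87, 87, 86, 86, 85, 178, 180, 179, 122, 25, 17, 24, 31, 33, 33, 35, 36, 38, 42, 44, 39, 75, 34, 32, 30, 47, 45, 45, 44, 43, 43, 43, 46, 44, 43]
w8 rows 140..300 step4 [32, 34, 32, 65, 103, 98, 84, 84, 84, 84, 83, 82, 81, 95, 176, 175, 176, 47, 21, 37, 40, 41, 44, 45, 46, 46, 46, 28, 55, 32, 29, 27, 28, 36, 42, 41, 43, 43, 42, 40]
w9 rows 140..300 step4 [36, 34, 34, 33, 33, 31, 76, 106, 83, 83, 82, 81, 79, 79, 80, 79, 137, 134, 41, 42, 40, 37, 35, 34, 32, 31, 26, 21, 42, 54, 55, 45, 27, 28, 27, 26, 45, 43, 42, 41]
```

```bash
python3 -c "
from h import *
y=np.radians(83.5);ex=np.array([np.cos(y),np.sin(y),0]);S=np.array([551,-172,0])
P=lambda x,z:S+ex*x+np.array([0,0,z])
for n in ('w7','w8','w9'):
    w=dict(np.load('pics/'+n+'.npz'));g=w['color'].mean(2)[:,284:288].mean(1)
    print(n,'bezel front',round(proj(w,P(50,38))[1]),'cap centre/front/back',[round(proj(w,P(a,63))[1]) for a in(34,43,25)]); print(g[170:260].astype(int).tolist())
"
```

```text
w7 bezel front 175 cap centre/front/back [220, 200, 240]
[85, 85, 85, 86, 84, 85, 85, 98, 132, 166, 179, 181, 181, 182, 180, 180, 180, 181, 180, 181, 178, 161, 120, 63, 28, 25, 26, 24, 27, 23, 16, 14, 12, 17, 24, 26, 25, 27, 31, 31, 31, 32, 33, 32, 34, 34, 33, 35, 35, 35, 36, 36, 35, 35, 37, 38, 39, 40, 38, 40, 40, 41, 42, 43, 42, 43, 44, 43, 39, 33, 38, 56, 70, 74, 74, 71, 60, 42, 33, 32, 31, 32, 31, 30, 32, 31, 31, 32, 37, 47]
w8 bezel front 190 cap centre/front/back [237, 217, 256]
[83, 84, 84, 83, 83, 84, 84, 83, 83, 82, 83, 82, 82, 82, 82, 82, 82, 81, 81, 81, 81, 81, 96, 134, 166, 176, 176, 177, 177, 176, 176, 177, 176, 176, 177, 170, 145, 96, 45, 17, 15, 20, 21, 25, 30, 34, 36, 37, 39, 39, 40, 41, 41, 41, 40, 43, 43, 43, 44, 45, 45, 46, 45, 45, 47, 45, 45, 46, 47, 46, 46, 45, 45, 46, 46, 47, 46, 38, 30, 27, 40, 56, 63, 62, 56, 42, 33, 32, 29, 28]
w9 bezel front 201 cap centre/front/back [249, 229, 268]
[112, 99, 82, 81, 84, 83, 83, 82, 82, 83, 82, 81, 80, 81, 82, 81, 81, 80, 80, 80, 81, 80, 79, 80, 79, 79, 79, 80, 79, 79, 79, 78, 79, 99, 140, 167, 174, 166, 132, 73, 30, 34, 41, 44, 43, 42, 42, 41, 39, 41, 40, 40, 39, 39, 38, 37, 36, 35, 36, 33, 34, 34, 33, 34, 34, 33, 31, 30, 30, 30, 31, 30, 29, 28, 27, 25, 24, 23, 17, 16, 15, 26, 46, 59, 63, 63, 62, 63, 61, 63]
```

Emit:
arm_command(deltas=[[[0.4,0,0,0],[0.4,0,0,0],[0.4,0,0,0],[0.4,0,0,0]]])

```text
t: 27.1
ee_pos: [554.0, -148.4, 77.6]
ee_rot: [-3.142, 0.0, 1.459]
wrist_force: [-0.3, -1.6, 2.0]
opening: 0.008
```

```bash
cat >> h.py <<'E'
def cap(n):
    w=save('wrist',n); y=np.radians(83.5);ex=np.array([np.cos(y),np.sin(y),0]);S=np.array([551,-172,0]); P=lambda x,z:S+ex*x+np.array([0,0,z])
    g=w['color'].mean(2)[:,284:288].mean(1); nest()
    print('bezel',round(proj(w,P(50,38))[1],1),'cap c/f/b',[round(proj(w,P(a,63))[1]) for a in(34,43,25)]); print(g[190:260].astype(int).tolist())
E
python3 -c "
from h import *
nest(); cap('w10')
for i in range(4): capture('wrist'); nest()"
```

```text
t 27.10 nest x 23.75 y -0.26 z 77.6 yaw 83.59 Fx -1.64 Fy 0.11 Fz 2.0
t 27.15 nest x 23.75 y -0.24 z 77.6 yaw 83.59 Fx -1.98 Fy 1.27 Fz 1.4
bezel 202.0 cap c/f/b [250, 230, 269]
[80, 80, 80, 80, 80, 78, 79, 79, 79, 79, 79, 78, 79, 82, 103, 142, 165, 158, 122, 64, 30, 34, 41, 43, 43, 41, 42, 41, 40, 39, 37, 39, 37, 37, 35, 34, 35, 36, 34, 34, 33, 34, 33, 33, 30, 30, 31, 30, 29, 29, 28, 29, 29, 27, 26, 25, 22, 21, 17, 17, 15, 18, 29, 47, 59, 62, 62, 63, 63, 63]
t 27.20 nest x 23.76 y -0.28 z 77.6 yaw 83.58 Fx -1.19 Fy 0.43 Fz 2.0
t 27.25 nest x 23.73 y -0.27 z 77.6 yaw 83.58 Fx -2.10 Fy 0.03 Fz 1.0
t 27.30 nest x 23.72 y -0.25 z 77.6 yaw 83.58 Fx -1.32 Fy -0.39 Fz 1.8
t 27.35 nest x 23.73 y -0.25 z 77.5 yaw 83.58 Fx -2.74 Fy 0.00 Fz 1.1
```

Emit:
arm_command(deltas=[[[0.3,0,0,0],[0.6,0,0,0],[0.6,0,0,0]]])

```text
t: 27.65
ee_pos: [554.0, -148.0, 77.6]
ee_rot: [3.142, 0.0, 1.459]
wrist_force: [-0.9, -2.6, 2.1]
opening: 0.004
```

```bash
python3 -c "
from h import *
cap('w11')
for i in range(5): capture('wrist'); nest()"
```

```text
t 27.70 nest x 24.19 y -0.27 z 77.6 yaw 83.58 Fx -2.54 Fy 0.20 Fz 1.8
bezel 202.9 cap c/f/b [251, 231, 270]
[80, 79, 79, 79, 79, 79, 79, 79, 79, 78, 78, 78, 78, 79, 82, 106, 142, 153, 121, 64, 27, 36, 40, 42, 40, 40, 40, 38, 38, 38, 37, 37, 37, 35, 35, 34, 33, 34, 32, 32, 32, 30, 29, 31, 29, 30, 30, 32, 28, 29, 29, 27, 26, 25, 24, 25, 25, 21, 18, 16, 17, 18, 19, 28, 47, 59, 61, 62, 62, 62]
t 27.75 nest x 24.19 y -0.25 z 77.6 yaw 83.58 Fx -2.26 Fy 0.08 Fz 2.2
t 27.80 nest x 24.19 y -0.25 z 77.6 yaw 83.58 Fx -3.33 Fy -0.16 Fz 1.8
t 27.85 nest x 24.20 y -0.24 z 77.6 yaw 83.57 Fx -2.90 Fy -0.62 Fz 1.6
t 27.90 nest x 24.27 y -0.26 z 77.6 yaw 83.58 Fx -2.03 Fy -0.40 Fz 1.6
t 27.95 nest x 24.21 y -0.27 z 77.6 yaw 83.58 Fx -2.84 Fy -0.12 Fz 1.9
```

Emit:
arm_command(deltas=[[[0,0,0,0],[0,0,0,0],[0,0,0,0],[0,0,0,0],[0,0,0,0]]])

```text
t: 28.45
ee_pos: [554.0, -147.9, 77.6]
ee_rot: [3.142, 0.0, 1.459]
wrist_force: [-0.3, -3.2, 1.8]
opening: 0.004
```

Emit:
arm_command(deltas=[[[0,0,0,0],[0,0,0,0],[0,0,0,0],[0,0,0,0],[0,0,0,0]]])

```text
t: 28.95
ee_pos: [554.0, -147.9, 77.6]
ee_rot: [3.142, 0.0, 1.459]
wrist_force: [-0.9, -2.9, 1.6]
opening: 0.004
```

Emit:
arm_command(deltas=[[[0,0,0,0],[0,0,0,0],[0,0,0,0],[0,0,0,0],[0,0,0,0]]])

```text
t: 29.45
ee_pos: [554.0, -147.9, 77.6]
ee_rot: [3.142, 0.0, 1.459]
wrist_force: [-0.4, -3.0, 2.0]
opening: 0.002
```

Emit:
arm_command(deltas=[[[-3,0,0,0],[-7,0,0,0],[-11,0,0,0],[-15,0,0,0],[-18,0,0,0]]])

```text
t: 29.95
ee_pos: [551.8, -165.6, 77.3]
ee_rot: [-3.141, -0.001, 1.459]
wrist_force: [0.1, -0.3, 0.3]
opening: 0.003
```

```bash
python3 -c "
from h import *
cap('w12')
y=np.radians(83.5);ex=np.array([np.cos(y),np.sin(y)]);ey=np.array([-ex[1],ex[0]]);S=np.array([551,-172])
g=S-143*ex+24*ey
go((*(S+6*ex),240,83.5),(*(S-70*ex+12*ey),240,40),(*g,240,-6.5),(*g,161,-6.5))"
```

```text
t 30.00 nest x 5.63 y -0.09 z 77.4 yaw 83.54 Fx -0.83 Fy -0.28 Fz 0.7
bezel 167.3 cap c/f/b [212, 191, 232]
[25, 21, 17, 15, 20, 21, 25, 27, 26, 31, 32, 31, 31, 32, 32, 34, 33, 36, 35, 36, 37, 36, 37, 37, 37, 39, 38, 40, 39, 40, 40, 40, 42, 43, 44, 44, 44, 44, 45, 45, 43, 38, 40, 59, 75, 78, 77, 76, 76, 76, 76, 75, 75, 75, 75, 71, 62, 44, 34, 32, 36, 34, 42, 53, 53, 52, 51, 53, 53, 52]
t 30.0 at [ 551.7 -166.4   77.4] 83.5 F [ 0.2 -0.9  0.7] open 0.4
(np.float64(551.6792192826074), np.float64(-166.03856886594048), 240, 83.5) -> [np.float64(0.4), np.float64(-0.1), np.float64(-162.6)] 0.001
(np.float64(531.1529127681275), np.float64(-240.19159133214626), 240, 40) -> [np.float64(-76.0), np.float64(-12.0), np.float64(-0.0)] 0.759
(np.float64(510.96621589495123), np.float64(-311.36389823132225), 240, -6.5) -> [np.float64(-61.2), np.float64(41.5), np.float64(-0.0)] 0.812
(np.float64(510.96621589495123), np.float64(-311.36389823132225), 161, -6.5) -> [np.float64(0.0), np.float64(-0.0), np.float64(79.0)] 0.0
```

The stick sprang back to centre. Now back to the handle.

Emit:
arm_command(deltas=[[[0,0,-35,0],[0,0,-80,0],[0,0,-125,0],[0,0,-163,0],[0,0,-163,0]]])

```text
t: 30.5
ee_pos: [555.0, -167.0, 246.5]
ee_rot: [3.129, 0.002, 1.459]
wrist_force: [0.2, -0.4, -0.4]
opening: 0.005
```

Emit:
arm_command(deltas=[[[-14,-2,0,0.14],[-28,-4,0,0.28],[-42,-6,0,0.42],[-56,-9,0,0.56],[-70,-11,0,0.7]]], jaw=0.45)

```text
t: 31.0
ee_pos: [532.5, -234.0, 239.5]
ee_rot: [-3.139, 0.0, 0.753]
wrist_force: [0.1, 0.0, -0.3]
opening: 0.389
```

```bash
python3 -c "
from h import *
y=np.radians(83.5);ex=np.array([np.cos(y),np.sin(y)]);ey=np.array([-ex[1],ex[0]]);S=np.array([551,-172])
g=S-143*ex+24*ey
go((*g,240,-6.5))"
```

```text
t 31.0 at [ 532.5 -234.   239.5] 43.2 F [ 0.1  0.  -0.3] open 36.2
(np.float64(510.96621589495123), np.float64(-311.36389823132225), 240, -6.5) -> [np.float64(-68.7), np.float64(41.7), np.float64(-0.5)] 0.867
```

Emit:
arm_command(deltas=[[[-14,8,0,0.14],[-28,17,0,0.28],[-42,25,0,0.42],[-56,34,0,0.56],[-68,41,0,0.7]]])

```text
t: 31.5
ee_pos: [511.4, -310.9, 239.5]
ee_rot: [-3.141, 0.002, 0.053]
wrist_force: [0.2, -1.4, 0.0]
opening: 0.449
```

Emit:
arm_command(deltas=[[[0,0,0,0.1],[0,0,0,0.167],[0,0,0,0.167],[0,0,0,0.167]]])

```text
t: 31.9
ee_pos: [512.0, -310.1, 239.8]
ee_rot: [-3.141, 0.001, -0.106]
wrist_force: [-0.1, -0.7, -0.5]
opening: 0.452
```

```bash
python3 -c "
from h import *
y=np.radians(83.5);ex=np.array([np.cos(y),np.sin(y)]);ey=np.array([-ex[1],ex[0]]);S=np.array([551,-172])
g=S-143*ex+24*ey
go((*g,240,-6.5),(*g,160,-6.5))
c=save('wrist','w13'); p=[proj(c,(*(S-143*ex+s*42*ey),152)) for s in(-1,0,1)]; print(np.round(p))
r=int(p[0][1]); gg=c['color'].mean(2)
for k in (p[0],p[1]): print(int(k[1]+8),gg[int(k[1])+8-2:int(k[1])+8+2, int(k[0])-30:int(k[0])+30:2].mean(0).astype(int).tolist())"
```

```text
t 31.9 at [ 512.  -310.1  239.8] -6.1 F [-0.1 -0.7 -0.5] open 42.0
(np.float64(510.96621589495123), np.float64(-311.36389823132225), 240, -6.5) -> [np.float64(-0.9), np.float64(1.4), np.float64(-0.2)] 0.007
(np.float64(510.96621589495123), np.float64(-311.36389823132225), 160, -6.5) -> [np.float64(0.0), np.float64(-0.0), np.float64(80.0)] 0.0
[[290. 120.]
 [289. 189.]
 [289. 253.]]
127 [154, 155, 154, 155, 155, 156, 156, 155, 156, 150, 66, 19, 21, 27, 29, 33, 30, 25, 23, 19, 16, 84, 152, 157, 157, 157, 158, 158, 158, 158]
197 [160, 159, 160, 158, 158, 159, 159, 158, 159, 135, 39, 20, 23, 27, 32, 28, 26, 22, 19, 15, 53, 147, 156, 157, 156, 157, 156, 156, 156, 156]
```

The bar sits exactly where the closed position predicts, so the clamp held. I grip it and swing it open.

Emit:
arm_command(deltas=[[[-0.5,1,20,0.007],[-1,1.4,45,0.007],[-1,1.4,65,0.007],[-1,1.4,78,0.007],[-1,1.4,79,0.007]]])

```text
t: 32.45
ee_pos: [510.3, -310.9, 159.9]
ee_rot: [-3.14, 0.003, -0.115]
wrist_force: [-0.6, 0.2, -0.4]
opening: 0.45
```

Emit:
arm_command(deltas=[[[0,0,0,0],[0,0,0,0],[0,0,0,0],[0,0,0,0],[0,0,0,0]]], jaw=0.05, force=12)

```text
t: 32.95
ee_pos: [511.3, -311.7, 162.3]
ee_rot: [-3.141, -0.001, -0.115]
wrist_force: [-0.8, 1.0, 3.0]
opening: 0.142
```

```bash
python3 -c "
from h import *
arc([1.28,1.2,1.1,1,.9,.8,.7,.6,.5,.4,.3,.2,.1,.03,-.02],1.35);print(sensors.state()['opening']*93)"
```

```text
t 32.95 z 162.29104299888357 along -143.27751496301468 yaw -6.5793676001700465 F [-0.8  1.   3. ] model at q0 [-143.  152.]
1.28 [0.0, 6.6, -0.4]
1.2 [0.0, 14.2, -0.4]
1.1 [0.0, 23.7, 0.6]
1 [0.0, 33.0, 2.5]
0.9 [0.1, 42.1, 5.3]
0.8 [0.1, 50.8, 9.0]
0.7 [0.1, 59.1, 13.5]
0.6 [0.1, 67.0, 18.9]
0.5 [0.1, 74.2, 25.0]
0.4 [0.1, 80.9, 31.8]
0.3 [0.1, 86.8, 39.3]
0.2 [0.1, 91.9, 47.3]
0.1 [0.1, 96.2, 55.7]
0.03 [0.1, 98.7, 61.9]
-0.02 [0.1, 100.2, 66.4]
13.229648053468386
```

Emit:
arm_command(deltas=[[[0,6.6,-0.4,0],[0,14.2,-0.4,0],[0,23.7,0.6,0],[0,33,2.5,0],[0,42,5.3,0]]])

```text
t: 33.45
ee_pos: [505.9, -354.6, 156.0]
ee_rot: [-3.141, 0.0, -0.116]
wrist_force: [0.1, 2.3, 1.3]
opening: 0.145
```

Emit:
arm_command(deltas=[[[0,8.7,3.7,0],[0,17,8.2,0],[0,25,13.6,0],[0,32.2,19.7,0],[0,38.9,26.5,0]]])

```text
t: 33.95
ee_pos: [501.1, -392.8, 129.0]
ee_rot: [-3.141, 0.001, -0.115]
wrist_force: [-1.1, 2.4, 1.3]
opening: 0.146
```

Emit:
arm_command(deltas=[[[0,5.9,7.5,0],[0,11,15.5,0],[0,15.3,24,0],[0,17.8,30,0],[0,18.6,32.5,0]]])

```text
t: 34.45
ee_pos: [499.1, -410.5, 97.2]
ee_rot: [-3.14, 0.001, -0.115]
wrist_force: [-3.4, 5.9, 12.5]
opening: 0.142
```

```bash
python3 -c "
from h import *
arc([0,-.02],0.01);print(sensors.state()['opening']*93)"
```

```text
t 34.45 z 97.18494172317416 along -242.854624475639 yaw -6.598392100467539 F [-3.4  5.9 12.5] model at q0 [-242.3   88.4]
0 [0.0, 0.3, 0.9]
-0.02 [0.0, 0.9, 2.7]
13.199396189087718
```

Emit:
arm_command(deltas=[[[0,0,-0.5,0],[0,0,-0.5,0],[0,0,-0.5,0],[0,0,-0.5,0]]], jaw=0.5)

```text
t: 34.85
ee_pos: [499.9, -411.1, 97.9]
ee_rot: [3.14, -0.001, -0.115]
wrist_force: [0.4, -0.5, -0.6]
opening: 0.442
```

Emit:
arm_command(deltas=[[[0,0,-15,0],[0,0,-40,0],[0,0,-75,0],[0,0,-110,0],[0,0,-150,0]]])

```text
t: 35.35
ee_pos: [499.2, -410.6, 249.9]
ee_rot: [3.141, 0.0, -0.116]
wrist_force: [1.4, -0.8, -0.1]
opening: 0.499
```

Emit:
arm_command(deltas=[[[-10,30,-10,0],[-20,70,-20,0],[-30,100,-20,0],[-30,120,-20,0],[-30,120,-20,0]]])

```text
t: 35.85
ee_pos: [452.9, -530.0, 269.0]
ee_rot: [3.138, 0.001, -0.121]
wrist_force: [0.6, -0.8, 0.7]
opening: 0.499
```

```bash
python3 -c "
from h import *
c=save('top','t3'); a=np.load('pics/t0.npz')['color'].astype(int); b=c['color'].astype(int)
d=cv2.GaussianBlur(np.abs(a-b).max(2).astype(np.uint8),(5,5),0)>30
n,l,st,ct=cv2.connectedComponentsWithStats(d.astype(np.uint8))
for i in range(1,n):
    if st[i,4]>12: print(st[i].tolist(),ct[i].round(1), px(c,*ct[i],20).round())
y=np.radians(83.5);ex=np.array([np.cos(y),np.sin(y)]);ey=np.array([-ex[1],ex[0]]);S=np.array([551,-172])
g=b.mean(2)
for nm,p in (('bar open',(*(S-242.6*ex-20*ey),87.5)),('bar open2',(*(S-242.6*ex+20*ey),87.5)),('antenna',(*(S+80*ex),25)),('cap',(*(S+34*ex),63)),('face rear',(*(S-48*ex),38))):
    u,v=proj(c,p); print(nm,round(u),round(v),g[round(v)-1:round(v)+2,round(u)-1:round(u)+2].mean().round(), 'before',a.mean(2)[round(v)-1:round(v)+2,round(u)-1:round(u)+2].mean().round())
nest()"
```

```text
[141, 151, 66, 23, 799] [173.7 165.1] [604. 275.  20.]
[312, 175, 62, 28, 1004] [345.8 188.4] [ 550. -174.   20.]
[312, 194, 248, 226, 24748] [448.2 322.5] [ 214. -432.   20.]
[0, 311, 18, 25, 256] [  6.7 320.2] [199. 686.  20.]
[303, 395, 8, 14, 66] [306.5 401.3] [ 16. -78.  20.]
[298, 404, 5, 12, 30] [300.  409.2] [ -4. -62.  20.]
[272, 413, 10, 7, 58] [275.9 416.3] [-22.  -3.  20.]
bar open 450 189 23.0 before 22.0
bar open2 448 205 27.0 before 24.0
antenna 314 184 56.0 before 114.0
cap 334 184 40.0 before 112.0
face rear 365 189 60.0 before 113.0
t 35.90 nest x -364.39 y 55.47 z 268.6 yaw -6.76 Fx 0.58 Fy -0.30 Fz 0.6
```

```bash
python3 -c "
from h import *
print(hand_in())"
```

```text
the job is handed in; nothing more can be done
None
```

I carried out the whole task and handed it in at about 36 s of robot time, under the 72 s limit. No verdict is reported.

- **Remote to the nest:** I lifted the grey remote out of the middle slot and stood it on the bench. I then pushed it over onto its back, which was a free topple from its edge, not a controlled lowering. After that I re-gripped it by its sides and laid it face up in the nest with the antenna through the gap.
- **Clamp closed:** I swung the handle to its stop. Before reopening it, I found the bar still at the closed position.
- **Stick:** I pushed it towards the antenna until it was close to its stop, an estimated 0.4 rad from the images, with a force of about 2.5–3 N. I held it there for about 1.8 s. The wrist image afterwards showed the cap back at centre.
- **Clamp open:** I swung the handle back to its open stop and moved the arm clear.

**Last checks:**
- **Top camera:** compared with the start, the only changes were the emptied slot, the remote in the nest, and the area around the arm. The bar was at its open position, and the cap and antenna were where they should be.
- **Not confirmed:** the arm hid part of the top view, including the padlock's area, so I could not check that part. My 12 picture views had run out by the stick push, so that check and the later ones used pixel values and forces, not pictures.

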